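Check a press spindle with the GO ring gauge

ROBOT

A 7-joint arm with a two-finger parallel gripper is mounted at the origin on the work surface; the furniture and walls round the work are solid. World frame = base frame: x ahead of the robot, y to its left, z up, the work surface at z = 0. Lengths are in mm, angles in rad, forces in N, time in s.
With the tool pointing down it reaches from about 350 to 900 mm from the base axis. Payload 7.2 kg.
Tool frame: the origin (TCP) lies at the very end of the fingers, on their centre line; the grasp point (between the pads) lies bot.grip_point_offset behind it (bot.grip_point_offset is the distance from the TCP to the grasp point, in mm); z points along the fingers, y is the direction in which the jaws open and shut (so a half turn about z gives the same grasp; the last joint's range is limited). The gripper opens to 88 mm and grips with 3 to 60 N. Pads are 20 mm wide; open, the fingers measure 115 mm over their backs; the gripper's body (75 mm by 178 mm) begins 61 mm behind the grasp point.
Start: joints at [1.063, 0.411, -0.013, 1.596, 0.006, 1.134, -0.082], TCP at [266.088, -565.532, 222.653] pointing down, gripper open.
Joint ranges: [-2.95, 2.95], [-0.29, 1.99], [-1.47, 1.44], [0.14, 2.54], [-1.03, 4.17], [0.13, 1.85], [-2.86, 2.86]. Speed limits (rad/s): [2.39, 2.39, 3.01, 3.01, 3.14, 3.14, 3.14].

INTERFACE

Orientations are given as a unit quaternion [w, x, y, z].
In Python, from bench import bot gives the robot as it stands.
- The arm moves only by the shell command python3 -m crank 'ROWS' [OPENING] [FORCE]. ROWS is JSON, a list of rows, each a list of 2 entries, a list of its own where there are three numbers: the shift along the tool's x, y, z in mm, then the turn about the tool's z in rad. In form: [[[dx, dy, dz], turn], ...]. A call has 1 to 8 rows; each row shifts and turns the commanded pose from where the row before left it, along the tool's axes as they then stand; what a row does not reach is not made up. A row lasts 1/10 s, in which the tool goes at most 50 mm and 8.59 degrees, less where a joint would pass 70% of its speed; a pose out of reach is approached as far as the arm can. A call with a gripper value outside its range is refused whole. OPENING is the finger opening in mm, from 0 to 87.8, set as the call begins (- or left out, the last holds). The fingers move at their own pace and stop on an object; FORCE is the grip in N (left out, the last holds). Time passes only in rows, so rows that do not move let the fingers close. It gives the time, the measured TCP pose, the force and the opening at its end, in the units of the state.
- bot.observe(): the state, without advancing time (a new reading comes with each control period).
- bot.get_image(name): name is "side" or "top"; returns a dict with "img" (480x640x3 uint8, red, green, blue), "vfov" (degrees; the focal length in pixels is half the picture's height over the tangent of half this angle, whatever the lens; pixels are square), "cx", "cy" (the principal point, pixels), "dist" ([k1, k2, p1, p2, k3] as OpenCV has them; the pictures are not rectified), "extrinsics" (4x4, takes a point from camera to world coordinates). Camera axes: x right, y down, z forward; pixel columns grow to the right and rows downward; lengths in mm; the calibration is good to about 2 mm. A picture is of the moment at which its call begins. There is no depth.
- bot.hand_in(): hands the job in, once; it reports no verdict.
The state is a dict: "time": time; "q": joint angles; "joint_vel": joint speeds; "tau": joint torques, N m; "position": TCP position; "ee_rot": TCP orientation; "contact_force": force on the tool from outside, world axes, zero at the start; "torque": the same for the moment, N m; "grip_width": finger opening in mm.
Only numpy, scipy, OpenCV 4.12 (cv2) and the standard library are available. Lean on these libraries where they do the work, as an engineer would, in place of code of your own. Each camera call takes 0.05 s, during which the arm holds its last target.

TASK

Check the thread of the press spindle in the holding block: take the thick GO ring gauge from its stand, set it over the spindle's smooth tip and screw it down by feel, clockwise, until the turning resistance rises because it has landed snugly on the black set collar. Do not force it: neither jam it on the thread nor wrench it hard against the collar. Then back it off half a turn so that it cannot seize, and leave it there on the thread, let go; leave the thin gauge and the other things on the bench where they are.

Things in the scene. Friction and masses are not known exactly. Their poses are not given: they have to be found in the camera images.
- ring_gauge: GO ring gauge, the THICK one of two knurled plain steel rings: 60 mm outside diameter, 24 mm high, about 0.3 kg, no groove round the rim. Origin: centre of its underside, z up along the bore. Two-start right-hand internal thread, bore 34 mm, 25 mm over its crests; lowest crests 3 mm above the underside. It stands round a dowel of the gauge stand, underside 12 mm above the bench.
- thin_gauge: NO-GO ring gauge, the THIN ring: 60 mm outside, 15 mm high, a groove round its rim; round the stand's other dowel. Not wanted for this job; stays where it is. Origin: centre of its underside.
- gauge_stand: wooden board 200x96x12 mm, fixed, long side along its x. Two dowels, 19 mm thick, stand 12 mm above the board at x = -50 and +50 mm, y = 0; the two gauges stand round them, either way round. (Beware of the steel post that rises at the back right of the bench, near x = 0.54, y = -0.23 m, when swinging the arm in.) Origin: centre of the board's underside.
- spindle: steel press spindle, upright and fixed in a wooden holding block (92x104 mm, 50 mm high, on the bench). Origin: on its axis at bench level, z up. Two-start right-hand thread, 31 mm over the crests, 22 mm at the root, lead 16 mm: a gauge goes down 16 mm per turn clockwise seen from above. Self-locking: a gauge let go stays where it is. Play of the gauge on it: 1 mm along, 1.5 mm sideways.
- spindle_tip (a point): centre of the top face of the spindle, 106 mm above the bench, z up. Below it a smooth pilot, 22 mm diameter with a 3 mm chamfer, runs 16 mm down to the thread.
- thread_start (a point): on the spindle's axis at the upper end of its thread, 90 mm above the bench, z up. A gauge lowered over the pilot comes to rest on the first threads with its underside 80 to 89 mm above the bench; turned clockwise under light pressure (2 to 6 N) it follows the thread down, at the latest after half a turn. From there to the collar: 0.4 to 1.3 turns.
- set_collar: black steel set collar, 45 mm diameter, 12 mm high, pinched fast on the spindle at a height that varies. Origin: on the axis in the collar's TOP face, where the gauge lands, 68 to 74 mm above the bench, z up. Once the gauge is down, turning it on loads the collar: roughly 3 to 6 N and 0.03 to 0.06 Nm for each tenth of a radian.
- side_cutters: side cutters with blue handles, 54x141x11 mm, flat on the bench; bystander. Origin: centre of its underside.
- sanding_block: wooden sanding block 46x70x24 mm at the back; bystander. Origin: centre of its underside.

How it is judged:
By the outcome, as a careful person would: the job done as asked, in the order asked, and still so for the second after the job is handed in, with the robot touching nothing.
It also fails if it takes over 72 s, if anything falls off the work surface, if the arm or the gripper's body presses on something with over 40 N, if the wrist force passes 120 N, or if a joint passes its speed limit or range.

## Working session

There is one attempt and no reset: what is moved stays moved. The work goes in short steps, Python scripts to look and compute and a shell command to move; the robot and the scene stay as the last step left them, time stands still between calls to the robot, and variables do not carry over. Pictures are saved under pics/ and viewed, and the job is handed in when it is done.

```bash
ls; mkdir -p pics
python3 - <<'E'
from bench import bot
import cv2
s=bot.observe()
print({k:s[k] for k in s}); print(bot.grip_point_offset)
for n in("side","top"):
    d=bot.get_image(n); cv2.imwrite(f"pics/{n}0.png",d["img"][:,:,::-1]); print(n,d["vfov"],d["cx"],d["cy"],d["dist"],d["extrinsics"])
E
```

```text
pics
{'time': 0.0, 'q': array([ 1.06279152,  0.41187095, -0.01275098,  1.59704575,  0.00557663,
        1.13430534, -0.08219253]), 'joint_vel': array([-4.34009028e-05,  1.82580773e-03,  1.10750457e-03, -9.53768472e-04,
       -1.16830699e-03,  8.32972687e-04, -2.28850596e-04]), 'tau': array([ 6.52561107e-05, -5.87942111e+01,  6.41586129e-01, -2.91076666e+01,
       -5.37644536e-02,  1.82827888e-02,  1.83499615e-04]), 'position': array([ 265.87257092, -565.06292129,  221.82620714]), 'ee_rot': array([-7.68740446e-04,  9.75912114e-01,  2.18162576e-01, -2.11094823e-04]), 'contact_force': array([-0.40236671, -0.08537864,  0.05788655]), 'torque': array([0.05121207, 0.05334883, 0.02759125]), 'grip_width': 87.80219867105991}
18.700000000000003
side 50.92591165098891 314.97419257796355 244.5959778039266 [-0.09857147  0.          0.          0.          0.        ] [[ 8.62093275e-01 -2.81339791e-01  4.21477291e-01  1.35048935e+02]
 [-5.06739809e-01 -4.73434690e-01  7.20468153e-01 -3.75559090e+02]
 [-3.15438891e-03 -8.34690072e-01 -5.50710935e-01  5.66101018e+02]
 [ 0.00000000e+00  0.00000000e+00  0.00000000e+00  1.00000000e+00]]
top 44.34320977824034 320.1661609981552 236.38971071435657 [0.02462951 0.         0.         0.         0.        ] [[ 1.78033378e-02 -9.93636749e-01  1.11216240e-01  4.04252320e+02]
 [-9.99255495e-01 -2.14903054e-02 -3.20409503e-02  2.45636703e+02]
 [ 3.42271367e-02 -1.10563003e-01 -9.93279581e-01  9.20482146e+02]
 [ 0.00000000e+00  0.00000000e+00  0.00000000e+00  1.00000000e+00]]
```

View pics/side0.png

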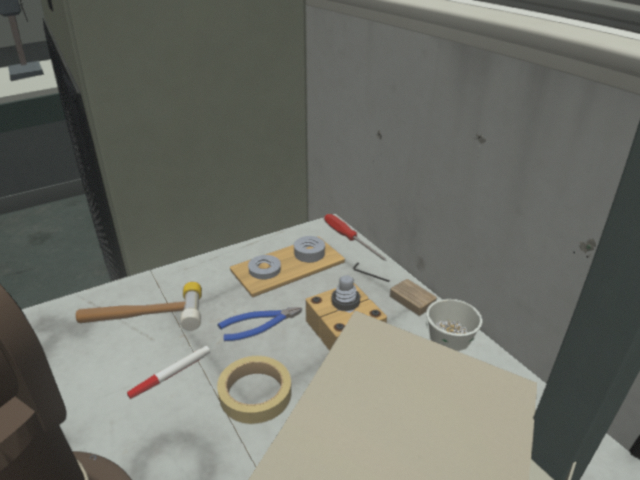

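View pics/top0.png

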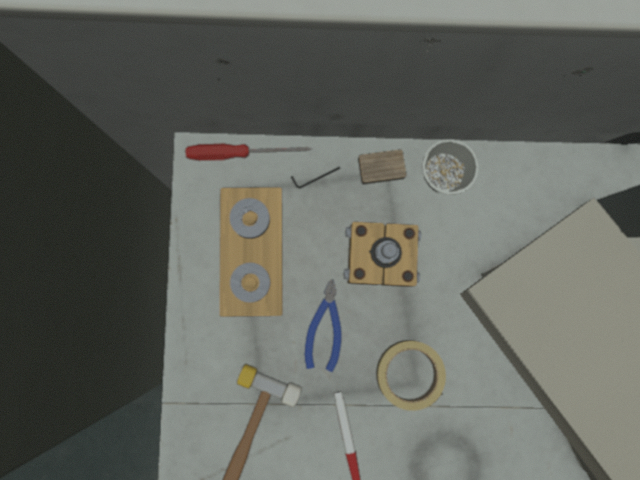

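```bash
cat > h.py <<'E'
import numpy as np, cv2
from bench import bot
def ray(d,u,v):
    f=240/np.tan(np.radians(d["vfov"])/2); K=np.array([[f,0,d["cx"]],[0,f,d["cy"]],[0,0,1.]])
    p=cv2.undistortPoints(np.array([[[u,v]]],float),K,np.array(d["dist"],float))[0,0]
    T=np.array(d["extrinsics"]); r=T[:3,:3]@np.array([p[0],p[1],1.]); return T[:3,3],r/np.linalg.norm(r)
def plane(d,u,v,z):
    o,r=ray(d,u,v); return o+r*(z-o[2])/r[2]
def proj(d,P):
    f=240/np.tan(np.radians(d["vfov"])/2); K=np.array([[f,0,d["cx"]],[0,f,d["cy"]],[0,0,1.]])
    T=np.linalg.inv(np.array(d["extrinsics"])); rv=cv2.Rodrigues(T[:3,:3])[0]
    return cv2.projectPoints(np.array(P,float).reshape(-1,1,3),rv,T[:3,3],K,np.array(d["dist"],float))[0][:,0]
def crop(d,x,y,w,h,s,name):
    cv2.imwrite(name,cv2.resize(d["img"][y:y+h,x:x+w,::-1],None,fx=s,fy=s,interpolation=cv2.INTER_CUBIC))
def yaw(q):
    from scipy.spatial.transform import Rotation as R
    return R.from_quat([q[1],q[2],q[3],q[0]]).as_matrix()
E
python3 - <<'E'
from h import *
d=bot.get_image("top"); crop(d,210,180,220,140,3.6,"pics/topc.png")
d=bot.get_image("side"); crop(d,225,225,170,130,4.6,"pics/sidec.png")
E
```

```text
(no output)
```

View pics/topc.png

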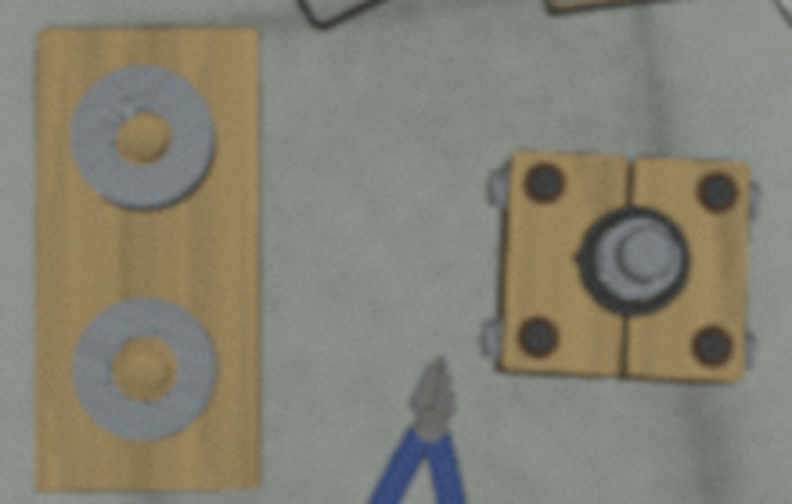

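View pics/sidec.png

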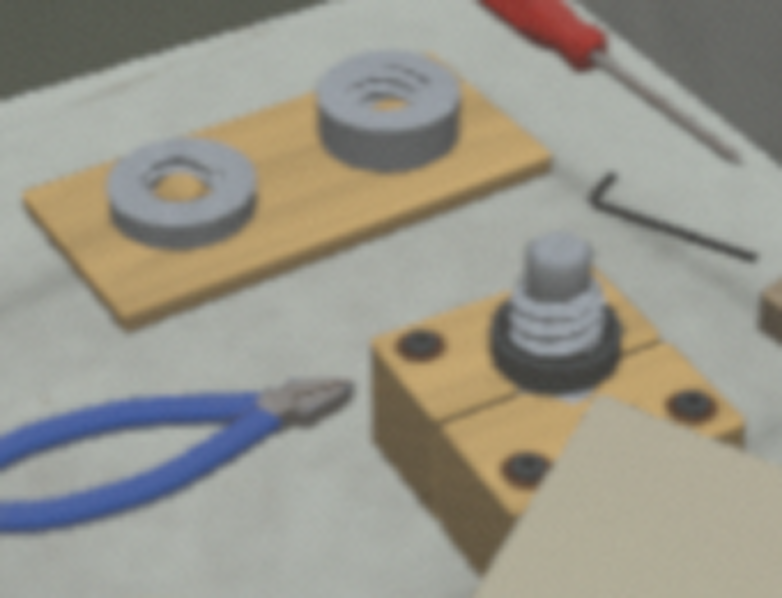

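Run:
```python
from h import *
t=bot.get_image("top"); s=bot.get_image("side")
T=lambda x,y:(210+(x+.5)/3.6-.5,180+(y+.5)/3.6-.5)
S=lambda x,y:(225+(x+.5)/4.6-.5,225+(y+.5)/4.6-.5)
print("ring t",plane(t,*T(142.5,136),36),"s",plane(s,*S(389,91),36))
print("thin t",plane(t,*T(145,369),27),"s",plane(s,*S(183,180),27))
print("dowel thick", plane(t,*T(142,138),24))
print("tip t",plane(t,*T(649,253),106),"s",plane(s,*S(560,245),106))
print("collar t",plane(t,*T(635,260),71),"s",plane(s,*S(556,338),71))
print("stand", [plane(t,*T(*p),12)[:2] for p in((38,28),(259,28),(38,490),(260,490))])
print("block", [plane(t,*T(*p),50)[:2] for p in((512,150),(750,163),(500,372),(742,381))])
for d,n,x,y,w,h,k in((t,"top",350,215,75,75,8),(s,"side",320,260,60,60,10)): crop(d,x,y,w,h,k,f"pics/sp_{n}.png")
crop(t,220,185,65,65,9,"pics/rg_top.png")
```

```text
ring t [529.80040682 324.822613    36.        ] s [531.58290691 324.22156481  36.        ]
thin t [432.62629559 321.51075214  27.        ] s [435.24670854 322.1306248   27.        ]
dowel thick [530.6405089  326.08207371  24.        ]
tip t [478.58305359 121.76138686 106.        ] s [481.68371209 123.68598553 106.        ]
collar t [478.822478   122.09751033  71.        ] s [478.59623429 119.39758669  71.        ]
stand [array([579.31383309, 373.40522281]), array([581.70020481, 278.05065626]), array([381.36700493, 366.13957913]), array([382.88720798, 272.63025704])]
block [array([525.43016527, 170.56130433]), array([522.19071966,  71.21525481]), array([433.40018818, 174.41292022]), array([431.63490725,  74.60594026])]
```

View pics/sp_top.png

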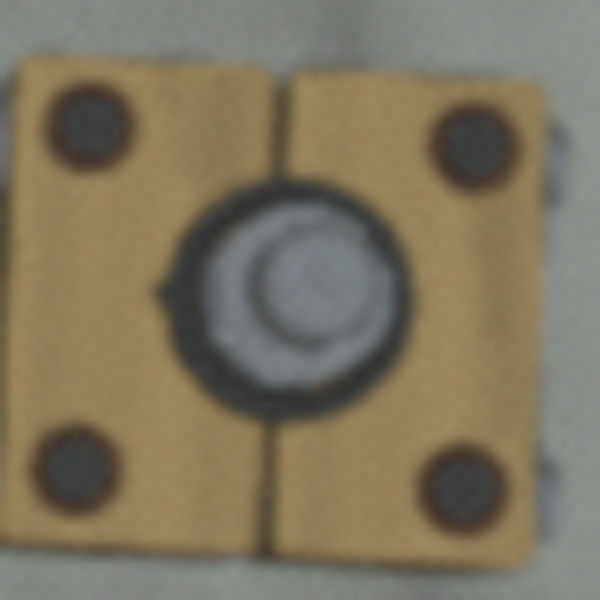

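View pics/sp_side.png

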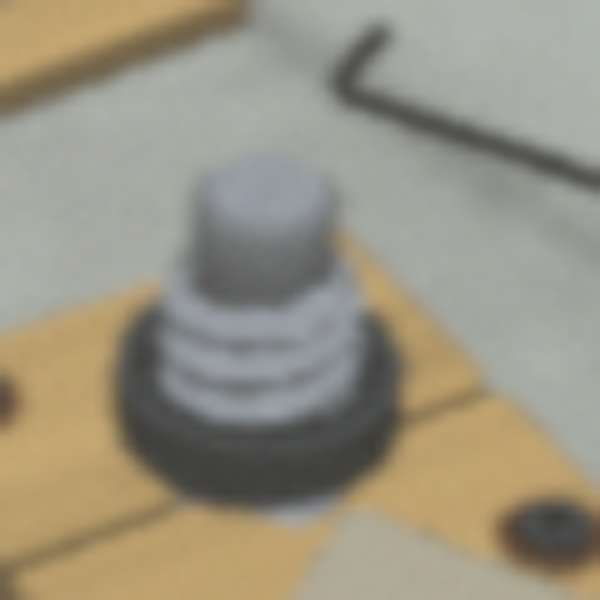

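View pics/rg_top.png

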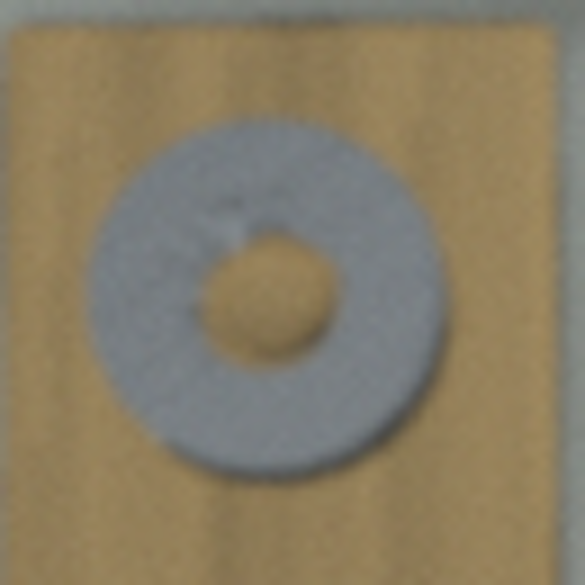

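Run:
```python
from h import *
t=bot.get_image("top"); s=bot.get_image("side")
def tri(a,b):
    o1,r1=ray(t,*a);o2,r2=ray(s,*b)
    A=np.stack([r1,-r2],1); k=np.linalg.lstsq(A,o2-o1,rcond=None)[0]
    return o1+k[0]*r1,o2+k[1]*r2
print(tri((465,292),(355,320)), tri((597,201),(537,385)))
o=bot.observe(); print(yaw(o["ee_rot"]))
for z in(0,200,400): print(z,proj(t,[[540,-230,z]]),proj(s,[[540,-230,z]]))
```

```text
(array([421.75303847,  22.59946621, 125.9351628 ]), array([426.11951155,  20.23267074, 126.6957219 ])) (array([ 553.62810857, -170.04754481,  110.10703767]), array([ 555.5634926 , -171.53738598,  111.22800377]))
[[ 9.04826240e-01  4.25781011e-01 -8.24134511e-05]
 [ 4.25781019e-01 -9.04826223e-01  1.75690507e-04]
 [ 2.35830115e-07 -1.94059464e-04 -9.99999981e-01]]
0 [[599.88054985 222.03955437]] [[541.87668321 481.77109282]]
200 [[681.11392035 200.53418732]] [[595.45821368 369.10388998]]
400 [[823.80562141 162.88784722]] [[672.16952104 187.36746786]]
```

```bash
python3 -m crank '[[[0,0,-20],0],[[0,0,-30],0],[[10,-10,-20],0],[[25,-34,-10],0],[[25,-34,0],0],[[25,-34,0],0]]'; python3 -c "
from bench import bot
o=bot.observe();print(o['q'],o['contact_force'])"
```

```text
time: 1.0
position: [295.5, -426.6, 303.0]
ee_rot: [0.0, 0.976, 0.218, 0.0]
contact_force: [0.1, -0.0, 0.2]
grip_width: 88.0
[ 0.93364702  0.17032139 -0.07175582  1.7330986   0.01289408  1.23768275
 -0.27268177] [ 0.14643738 -0.02961835  0.18601002]
```

```bash
python3 -m crank '[[[0,0,0],-0.149],[[0,0,0],-0.149],[[0,0,0],-0.149],[[0,0,0],-0.149],[[0,0,0],-0.149],[[0,0,0],-0.149],[[0,0,0],-0.149],[[0,0,0],-0.149]]';python3 -m crank '[[[0,0,0],-0.149],[[0,0,0],-0.149],[[0,0,0],-0.149],[[0,0,0],-0.149],[[0,0,0],-0.149],[[0,0,0],-0.149],[[0,0,0],-0.149],[[0,0,0],-0.149]]'; python3 -m crank '[[[0,0,0],-0.149],[[0,0,0],-0.149],[[0,0,0],-0.02],[[0,0,0],0]]'; python3 -c "
from bench import bot
o=bot.observe();print(o['q'],o['contact_force'],o['position'],o['ee_rot'])"
```

```text
time: 1.8
position: [295.3, -428.0, 302.7]
ee_rot: [0.0, 0.683, 0.73, -0.0]
contact_force: [0.1, 0.9, -0.5]
grip_width: 88.0
time: 2.6
position: [295.3, -428.0, 302.7]
ee_rot: [0.0, 0.155, 0.988, -0.0]
contact_force: [-0.1, -0.7, 0.2]
grip_width: 87.8
time: 3.0
position: [295.2, -428.0, 302.7]
ee_rot: [0.0, 0.002, 1.0, -0.0]
contact_force: [-0.4, 0.3, -0.5]
grip_width: 87.8
[ 1.18064621  0.19354199 -0.35906855  1.71535113  0.07140941  1.24550936
  2.37256163] [-0.35740007  0.31513383 -0.50812194] [ 295.20741959 -428.03444299  302.67203544] [ 2.45124160e-06  1.55751429e-03  9.99998787e-01 -1.73297003e-05]
```

```bash
python3 -m crank '[[[-10,44,0],0],[[-10,44,0],0],[[-10,44,0],0],[[-10,44,0],0],[[-10,44,0],0],[[-10,44,0],0],[[-10,44,0],0],[[-10,44,0],0]]'; python3 -c "
from bench import bot
o=bot.observe();print(o['q'],o['contact_force'],o['position'],o['ee_rot'])"
```

```text
time: 3.8
position: [375.3, -74.1, 303.0]
ee_rot: [0.0, 0.002, 1.0, -0.0]
contact_force: [0.8, 0.0, 0.7]
grip_width: 88.0
[ 0.84192949 -0.06096173 -0.71668845  1.96741325 -0.04179492  1.21949959
  1.70730006] [0.8142519  0.0423675  0.73121462] [375.28693649 -74.14992491 302.96177813] [ 4.22557494e-04  2.00503238e-03  9.99997799e-01 -4.50835259e-04]
```

```bash
python3 -m crank '[[[-19,44,0],0],[[-19,44,0],0],[[-19,44,0],0],[[-19,44,0],0],[[-19,44,5],0],[[-19,44,10],0],[[-19,44,20],0],[[-19,44,20],0]]'; python3 -c "
from bench import bot
o=bot.observe();print(o['q'],o['contact_force'],o['position'],o['ee_rot'])"
```

```text
time: 4.6
position: [526.7, 274.5, 248.1]
ee_rot: [0.0, 0.002, 1.0, -0.0]
contact_force: [0.6, -0.9, 0.8]
grip_width: 88.0
[ 0.08553135  0.49048149 -0.91832144  1.5985055   0.40515508  1.25533885
  0.66242375] [ 0.62570119 -0.87883599  0.75276851] [526.70152664 274.5197739  248.13014313] [ 1.50815608e-04  2.33078894e-03  9.99997258e-01 -1.70859151e-04]
```

```bash
python3 -m crank '[[[-2,25,30],0],[[-2,25,45],0],[[0,0,45],0],[[0,0,30],0],[[0,0,10],0],[[0,0,0],0]]'
python3 - <<'E'
from h import *
o=bot.observe();print(o['q'],o['position'],o['contact_force'])
d=bot.get_image("side"); crop(d,200,180,200,150,4,"pics/s1.png")
d=bot.get_image("top"); crop(d,160,130,200,150,4,"pics/t1.png")
E
```

```text
time: 5.2
position: [529.2, 321.6, 89.4]
ee_rot: [-0.001, 0.001, 1.0, -0.001]
contact_force: [-0.1, -0.8, 0.5]
grip_width: 87.5
[-0.07164646  0.68547348 -0.81159046  1.6976799   0.57086545  1.01390369
  0.48472341] [529.20237527 321.63782861  89.40776584] [-0.07391675 -0.78336663  0.4661955 ]
```

View pics/s1.png

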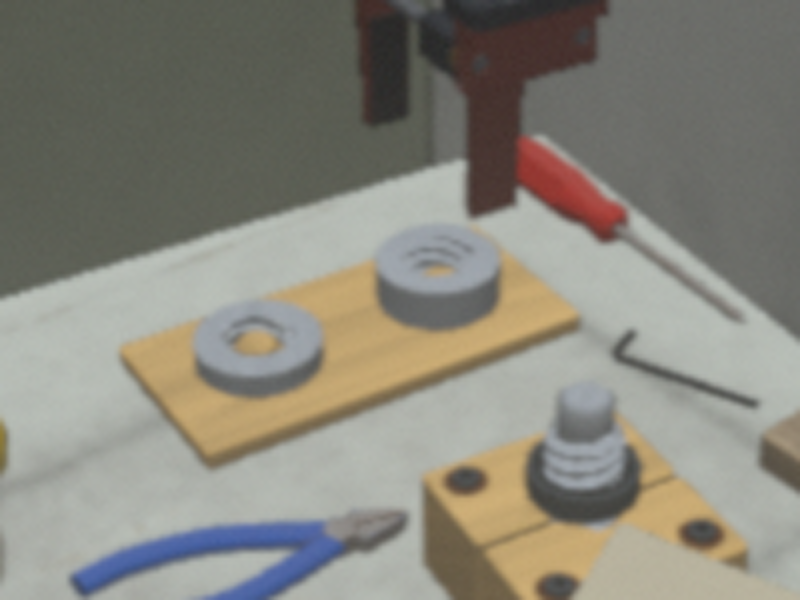

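View pics/t1.png

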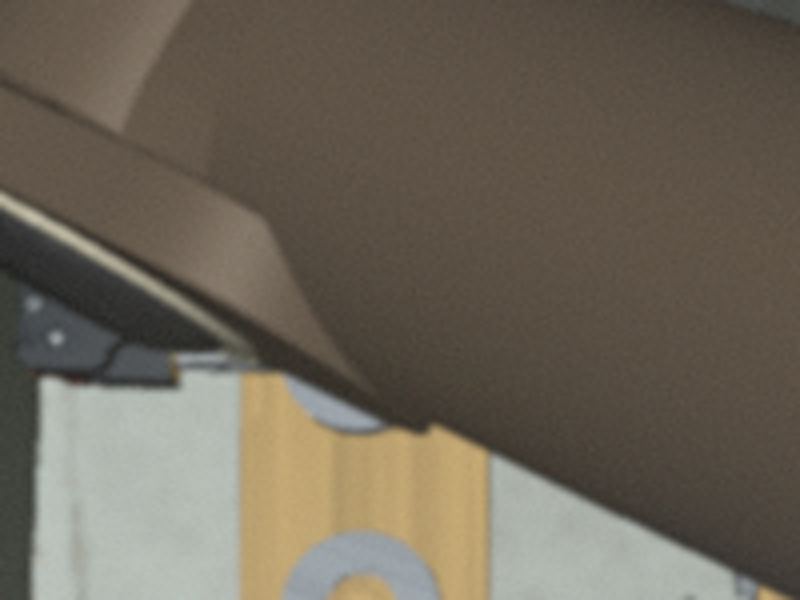

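Run:
```python
from h import *
o=bot.observe();p=o['position'];print(p)
d=bot.get_image("side")
for dy in(-57.5,-44,44,57.5):
  for dx in(-10,10):
    q=proj(d,[p+[dx,dy,0]])[0]; print(dx,dy,(q-[200,180])*4)
q=proj(d,[[530.5,324.6,36]]);print((q-[200,180])*4)
```

```text
[530.47313075 322.61764227  92.05846416]
-10 -57.5 [480.64746033 221.77015763]
10 -57.5 [519.34637412 209.42547532]
-10 -44 [465.00970623 207.76998383]
10 -44 [503.43959578 195.68917371]
-10 44 [370.90728841 123.54687647]
10 44 [407.61706008 112.98710406]
-10 57.5 [357.57688933 111.61943236]
10 57.5 [394.02896172 101.26588042]
[[434.33556262 257.8277806 ]]
```

```bash
python3 -m crank '[[[0,0,0],0],[[0,0,0],0]]'; python3 -c "
from bench import bot
for i in range(3): print(bot.observe()['position'])"
```

```text
time: 5.55
position: [530.4, 322.2, 91.9]
ee_rot: [0.001, 0.0, 1.0, 0.0]
contact_force: [0.3, 0.8, -0.3]
grip_width: 87.9
[530.40957609 322.2226016   91.86711984]
[530.40957609 322.2226016   91.86711984]
[530.40957609 322.2226016   91.86711984]
```

```bash
python3 -m crank '[[[0,2,20],0],[[0,0,30],0],[[0,0,18],0],[[0,0,0],0],[[0,0,0],0]]'
python3 - <<'E'
from h import *
d=bot.get_image("side"); crop(d,240,190,140,105,5.7,"pics/s2.png")
E
```

```text
time: 6.05
position: [529.8, 324.4, 23.0]
ee_rot: [-0.0, -0.0, 1.0, 0.0]
contact_force: [0.6, -0.0, -0.3]
grip_width: 88.0
```

View pics/s2.png

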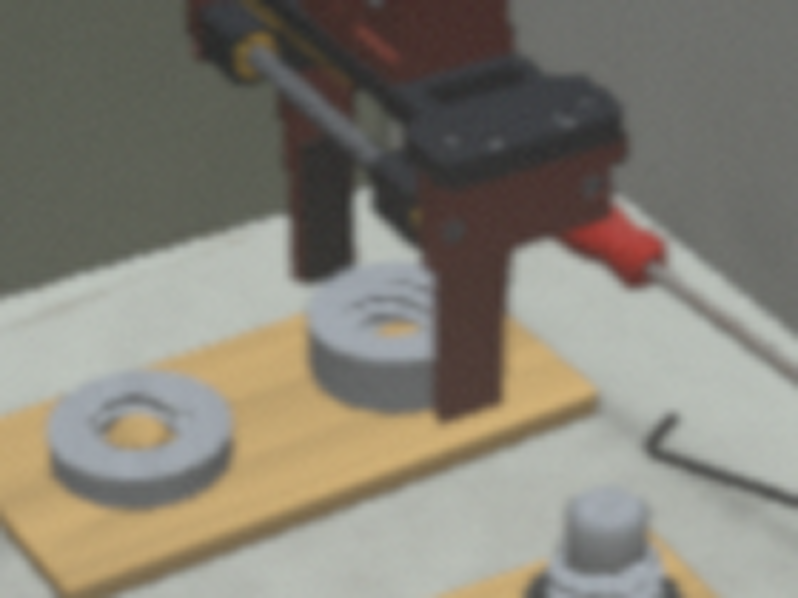

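```bash
python3 -m crank '[[[0,0,7],0],[[0,0,0],0]]'; python3 -m crank '[[[0,0,0],0],[[0,0,0],0],[[0,0,0],0],[[0,0,0],0],[[0,0,0],0],[[0,0,0],0]]' 50 30
```

```text
time: 6.3
position: [529.9, 323.9, 15.5]
ee_rot: [0.0, -0.0, 1.0, -0.0]
contact_force: [-0.1, -1.3, 0.3]
grip_width: 87.8
time: 6.9
position: [529.8, 324.1, 15.6]
ee_rot: [0.0, -0.0, 1.0, 0.0]
contact_force: [0.5, -0.0, 1.9]
grip_width: 60.5
```

```bash
python3 -m crank '[[[0,0,-10],0],[[0,0,-30],0],[[0,0,-40],0],[[0,0,-40],0],[[0,0,-14],0]]'; python3 -m crank '[[[8,-30,0],0],[[10,-40,0],0],[[10,-42,0],0],[[10,-42,0],0],[[8,-30,0],0],[[4,-18,0],0],[[0,0,0],0],[[0,0,0],0]]'
python3 - <<'E'
from h import *
o=bot.observe();print(o['q'],o['position'],o['contact_force'],o['torque'],o['grip_width'])
d=bot.get_image("side"); crop(d,270,190,140,105,5.7,"pics/s3.png")
d=bot.get_image("top"); crop(d,320,180,140,105,5.7,"pics/t3.png")
E
```

```text
time: 7.4
position: [530.6, 325.5, 153.8]
ee_rot: [0.002, -0.0, 1.0, 0.001]
contact_force: [-0.7, -0.1, -3.1]
grip_width: 60.3
time: 8.2
position: [479.6, 121.9, 149.3]
ee_rot: [-0.0, 0.0, 1.0, 0.0]
contact_force: [0.3, 0.5, -2.7]
grip_width: 60.3
[ 0.39801685  0.42926086 -0.93440309  1.94488545  0.41659579  0.97346456
  0.83567167] [479.62530694 121.87687577 149.25326697] [ 0.33121204  0.46098804 -2.65858178] [ 0.05300628 -0.19799163  0.03401305] 60.34063482434537
```

View pics/s3.png

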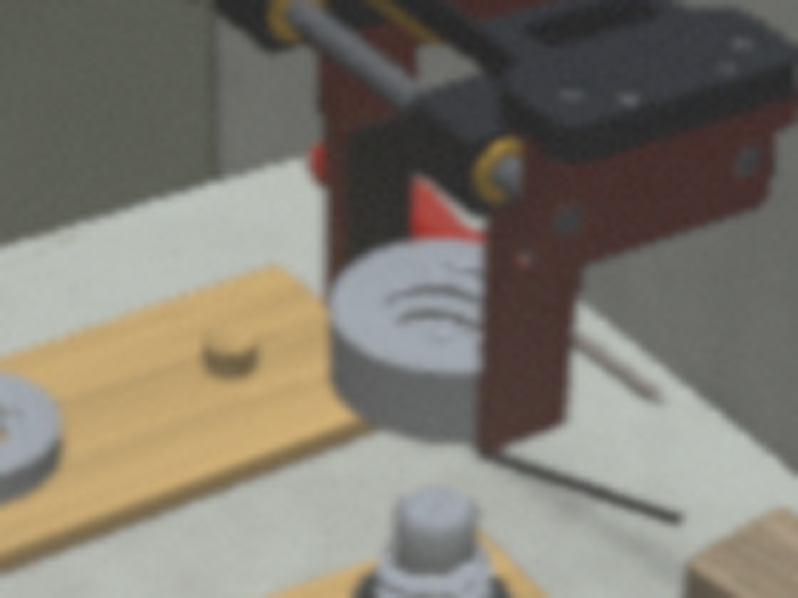

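View pics/t3.png

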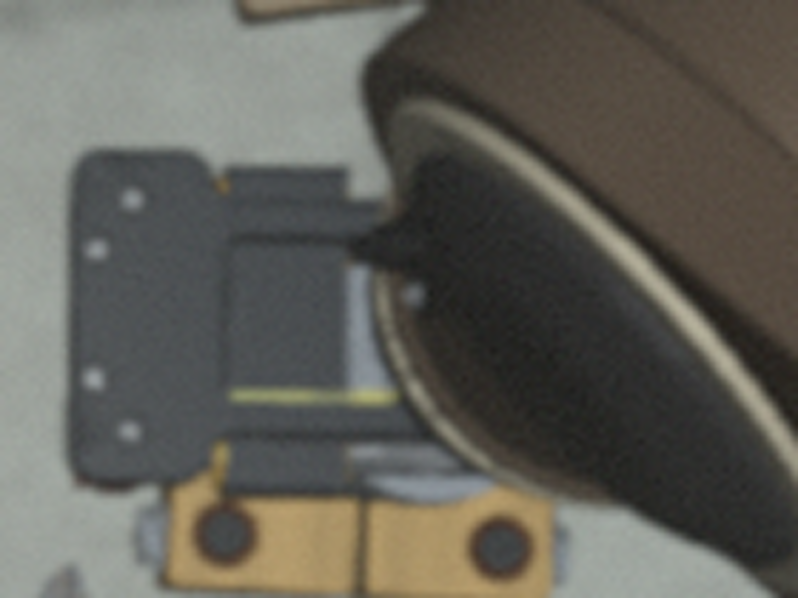

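Run:
```python
from h import *
d=bot.get_image("side"); o=bot.observe(); p=o['position']; print(p)
th=np.linspace(0,2*np.pi,73)
im=cv2.resize(d["img"][190:295,270:410,::-1],None,fx=5.7,fy=5.7,interpolation=cv2.INTER_CUBIC)
def dr(c,r,z,col):
    P=np.stack([c[0]+r*np.cos(th),c[1]+r*np.sin(th),z+0*th],1)
    q=((proj(d,P)-[270,190]+.5)*5.7-.5); cv2.polylines(im,[q.astype(np.int32)],True,col,1)
zb=p[2]-3.6
dr(p,30,zb+24,(0,0,255));dr(p,30,zb,(0,0,255))
dr((479.6,122),11,90,(0,255,0));dr((479.6,122),8,106,(0,255,0));dr((479.6,122),11,103,(0,255,0))
cv2.imwrite("pics/s4.png",im)
```

```text
[479.73802813 123.37598324 149.44698278]
```

View pics/s4.png

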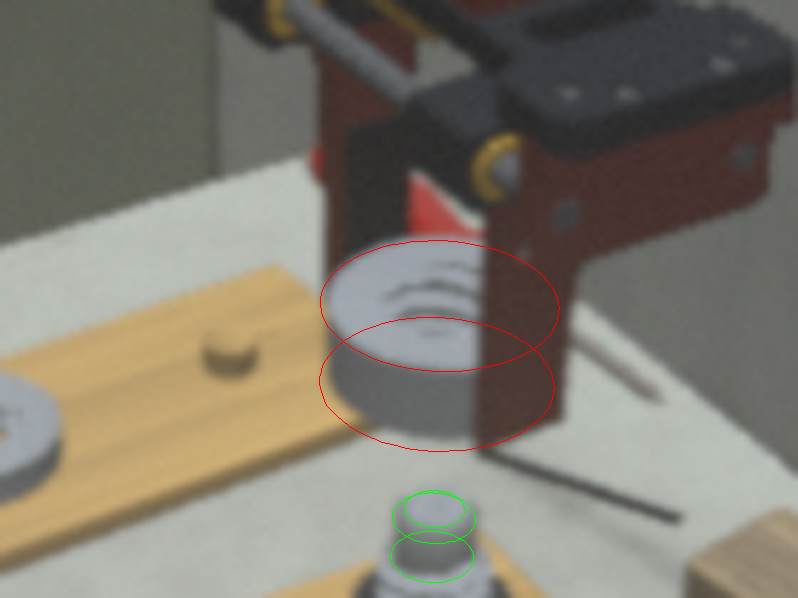

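```bash
for i in 1 2 3; do python3 -m crank '[[[0,0,0],0]]' | grep -E "posi|force"; done
```

```text
position: [479.7, 123.2, 149.4]
contact_force: [0.6, 0.1, -2.8]
position: [479.6, 122.9, 149.4]
contact_force: [0.4, -0.3, -3.3]
position: [479.7, 122.5, 149.4]
contact_force: [0.9, 0.0, -3.3]
```

```bash
python3 -m crank '[[[1.5,-1,10],0],[[0,0,15],0],[[0,0,9],0],[[0,0,0],0],[[0,0,0],0]]'
python3 - <<'E'
from h import *
o=bot.observe();print(o['position'],o['contact_force'])
d=bot.get_image("side"); crop(d,290,230,100,75,8,"pics/s5.png")
E
```

```text
time: 9.15
position: [478.0, 121.2, 115.0]
ee_rot: [-0.0, -0.0, 1.0, 0.0]
contact_force: [-0.1, 0.2, -2.0]
grip_width: 60.0
[477.98366865 121.16427357 115.03870917] [-0.07508573  0.15581647 -2.01217533]
```

View pics/s5.png

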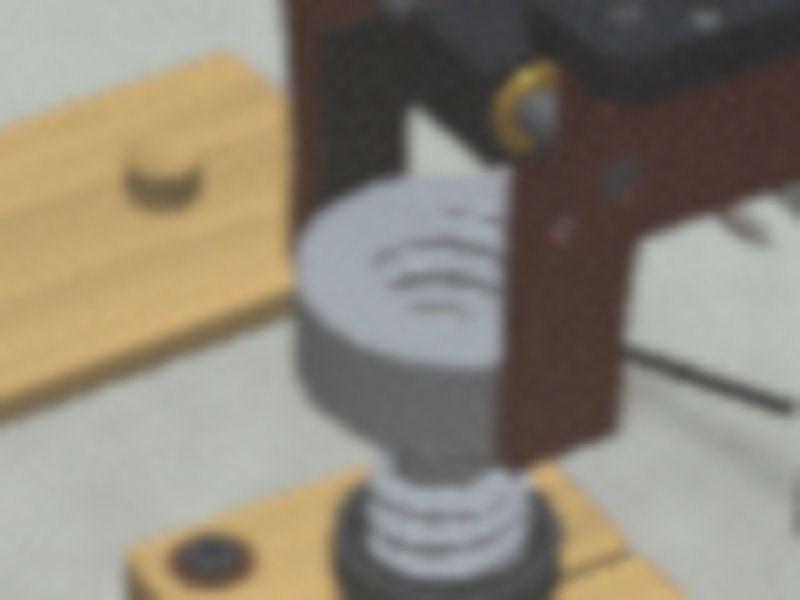

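```bash
python3 -m crank '[[[0.7,0,3],0],[[0,0,3],0],[[0,0,3],0],[[0,0,0],0]]';python3 -m crank '[[[0,0,3],0],[[0,0,3],0],[[0,0,0],0]]'
```

```text
time: 9.6
position: [477.3, 120.8, 106.1]
ee_rot: [-0.0, -0.0, 1.0, -0.0]
contact_force: [0.8, -0.3, -2.5]
grip_width: 60.3
time: 9.9
position: [477.3, 120.9, 100.0]
ee_rot: [-0.0, -0.0, 1.0, -0.0]
contact_force: [0.5, 1.1, -2.6]
grip_width: 60.3
```

```bash
python3 -m crank '[[[0,0,3],0],[[0,0,2],0],[[0,0,0],0]]';python3 -m crank '[[[0,0,2],0],[[0,0,0],0]]';python3 -m crank '[[[0,0,2],0],[[0,0,0],0]]'
```

```text
time: 10.2
position: [477.4, 121.0, 95.1]
ee_rot: [-0.0, -0.0, 1.0, -0.0]
contact_force: [-0.8, 0.4, -2.5]
grip_width: 60.0
time: 10.4
position: [477.4, 121.0, 93.3]
ee_rot: [-0.0, -0.0, 1.0, -0.0]
contact_force: [0.4, 0.3, -2.0]
grip_width: 60.2
time: 10.6
position: [477.4, 121.0, 91.2]
ee_rot: [-0.0, -0.0, 1.0, -0.0]
contact_force: [-0.5, -1.0, -2.8]
grip_width: 60.1
```

```bash
for i in 1 2 3 4; do python3 -m crank '[[[0,0,1.5],0],[[0,0,0],0]]'; done | grep -E "posi|force"; python3 -c "
from bench import bot
o=bot.observe();print(o['q'],o['contact_force'],o['torque'])"
```

```text
position: [477.7, 121.1, 90.2]
contact_force: [-1.9, -0.4, 3.2]
position: [477.9, 121.2, 89.6]
contact_force: [-4.6, -2.2, 12.8]
position: [478.2, 121.3, 89.0]
contact_force: [-7.3, -2.5, 24.5]
position: [478.7, 121.4, 88.4]
contact_force: [-9.4, -4.8, 33.3]
[ 0.33288671  0.50763438 -0.86730925  2.00632914  0.51681709  0.85733755
  0.74830702] [-9.41341041 -4.79660092 33.33242309] [-1.02878829  1.88785441 -0.01309208]
```

```bash
python3 -m crank '[[[0,0,-4.4],0],[[0,0,0],0]]'
```

```text
time: 11.6
position: [477.9, 121.1, 90.3]
ee_rot: [0.001, -0.0, 1.0, 0.0]
contact_force: [0.7, 1.1, -0.7]
grip_width: 60.1
```

```bash
python3 -m crank '[[[0,0,0],0],[[0,0,0],0],[[0,0,0],0],[[-1.8,0,0],0]]' 76; python3 -m crank '[[[0,0,0],-0.149],[[0,0,0],-0.149],[[0,0,0],-0.149],[[0,0,0],-0.149],[[0,0,0],-0.149],[[0,0,0],-0.149],[[0,0,0],-0.149],[[0,0,0],-0.149]]';python3 -m crank '[[[0,0,0],-0.149],[[0,0,0],-0.149],[[0,0,0],-0.149],[[0,0,0],-0.149],[[0,0,0],0]]'
python3 - <<'E'
from h import *
o=bot.observe();print(o['q'],o['position'],o['contact_force'],o['torque'])
d=bot.get_image("side"); crop(d,290,230,100,75,8,"pics/s6.png")
d=bot.get_image("top"); crop(d,320,180,140,105,5.7,"pics/t6.png")
E
```

```text
time: 12.0
position: [479.1, 121.0, 89.6]
ee_rot: [-0.0, -0.0, 1.0, -0.0]
contact_force: [1.6, 1.1, 0.4]
grip_width: 76.0
time: 12.8
position: [479.5, 121.0, 89.8]
ee_rot: [0.0, -0.564, 0.826, 0.0]
contact_force: [-0.6, -0.3, -0.1]
grip_width: 76.1
time: 13.3
position: [479.4, 121.0, 89.5]
ee_rot: [-0.0, 0.78, -0.626, -0.001]
contact_force: [0.8, -0.9, -0.3]
grip_width: 76.0
[ 0.56986585  0.73840076 -1.2724315   1.98985089  0.8229778   1.06783165
  2.27447352] [479.35182507 121.02529728  89.46183149] [ 0.75280685 -0.91058255 -0.30502209] [ 0.11122484 -0.07723471 -0.04011035]
```

View pics/s6.png

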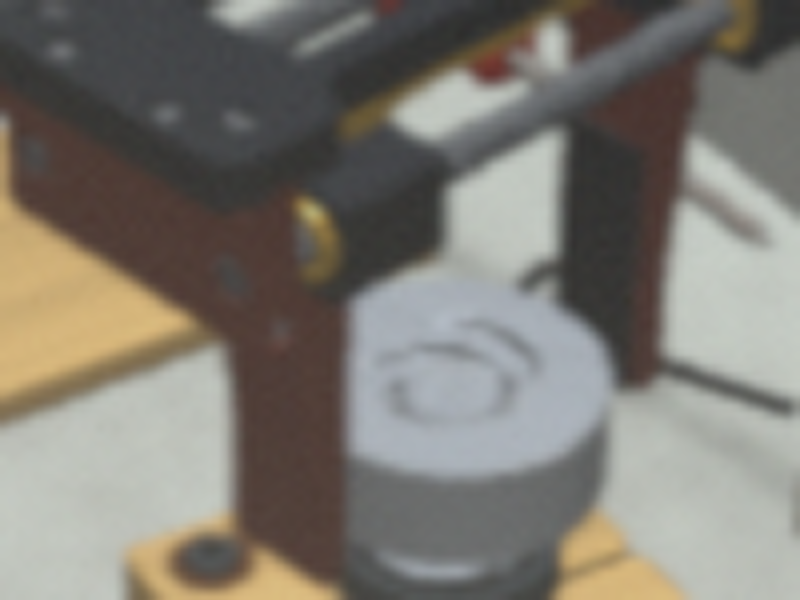

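View pics/t6.png

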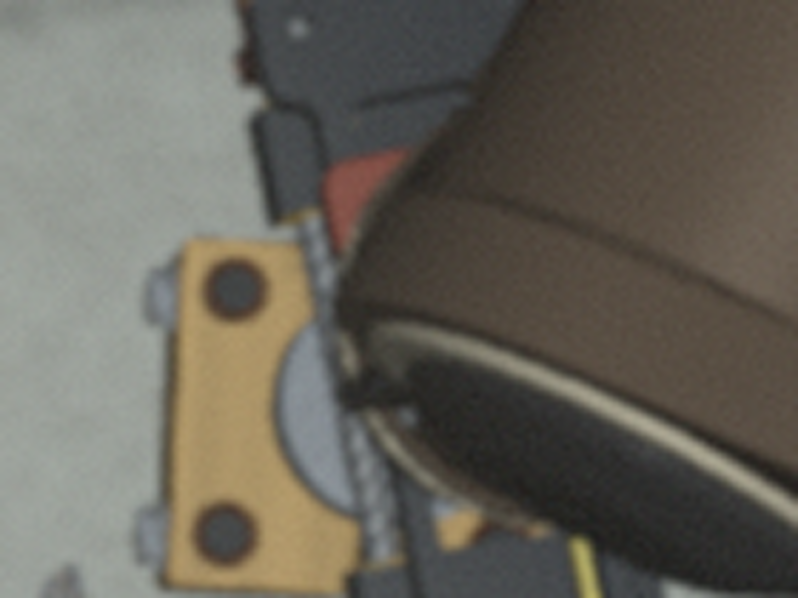

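```bash
python3 -m crank '[[[0,0,0],0],[[0,0,0],0],[[0,0,0],0],[[0,0,0],0]]' 50 25; python3 -m crank '[[[0,0,0.5],0.1],[[0,0,0.2],0.1],[[0,0,0.2],0.1],[[0,0,0.2],0.1]]'; python3 -c "
from bench import bot
o=bot.observe();print(o['q'],o['contact_force'],o['torque'])"
```

```text
time: 13.8
position: [479.4, 121.1, 90.0]
ee_rot: [-0.0, 0.78, -0.626, 0.0]
contact_force: [-0.5, 0.9, 1.3]
grip_width: 59.7
time: 14.2
position: [479.6, 120.5, 89.0]
ee_rot: [-0.0, -0.638, 0.77, -0.001]
contact_force: [-0.2, -2.0, 3.0]
grip_width: 60.0
[ 0.52974102  0.67599569 -1.18677752  1.99248051  0.75669864  1.00904395
  1.92487721] [-0.23148526 -2.00289228  2.9603531 ] [-0.2480502   0.06304111  0.04892169]
```

```bash
cat > st.py <<'E'
from bench import bot
import numpy as np
o=bot.observe();r=o['ee_rot'];print("t%.2f"%o['time'],"q3 %.2f q7 %.2f"%(o['q'][2],o['q'][6]),"pos",o['position'].round(1),"yaw %.3f"%(2*np.arctan2(r[2],r[1])%(2*np.pi)),"F",o['contact_force'].round(1),"T",o['torque'].round(3),"w %.1f"%o['grip_width'])
E
m(){ :; }
python3 -m crank '[[[0,0,0.2],0.1],[[0,0,0.2],0.1],[[0,0,0.2],0.1],[[0,0,0.2],0.1]]'>/dev/null; python3 st.py; python3 -m crank '[[[0,0,0.25],0.1],[[0,0,0.25],0.1],[[0,0,0.25],0.1],[[0,0,0.25],0.1]]'>/dev/null; python3 st.py
```

```text
t14.60 q3 -1.10 q7 1.58 pos [479.3 120.6  88.1] yaw 4.125 F [-1.  -1.2  1.6] T [-0.189  0.125  0.057] w 59.7
t15.00 q3 -1.00 q7 1.25 pos [479.2 120.6  87.1] yaw 3.725 F [-1.4 -1.3  3.1] T [-0.31   0.28   0.032] w 59.8
```

```bash
python3 -m crank '[[[0,0,0.25],0.1],[[0,0,0.25],0.1],[[0,0,0.25],0.1],[[0,0,0.25],0.1],[[0,0,0.25],0.1],[[0,0,0.25],0.1]]'>/dev/null; python3 st.py; python3 -m crank '[[[0,0,0.25],0.1],[[0,0,0.25],0.1],[[0,0,0.25],0.1],[[0,0,0.25],0.1],[[0,0,0.25],0.1],[[0,0,0.25],0.1]]'>/dev/null; python3 st.py
```

```text
t15.60 q3 -0.86 q7 0.74 pos [479.1 121.   85.6] yaw 3.125 F [-0.8 -0.2  2. ] T [ 0.001  0.195 -0.048] w 60.4
t16.20 q3 -0.72 q7 0.22 pos [479.1 121.2  84.1] yaw 2.526 F [-0.9 -0.2  1. ] T [ 0.058  0.131 -0.   ] w 60.1
```

```bash
python3 -m crank '[[[0,0,0.26],0.1],[[0,0,0.26],0.1],[[0,0,0.26],0.1],[[0,0,0.26],0.1],[[0,0,0.26],0.1],[[0,0,0.26],0.1]]'>/dev/null; python3 st.py; python3 -m crank '[[[0,0,0.26],0.1],[[0,0,0.26],0.1],[[0,0,0.26],0.1],[[0,0,0.26],0.1],[[0,0,0.26],0.1],[[0,0,0.26],0.1]]'>/dev/null; python3 st.py
```

```text
t16.80 q3 -0.57 q7 -0.30 pos [479.3 121.5  82.7] yaw 1.926 F [0.3 0.1 0.7] T [0.111 0.021 0.011] w 60.0
t17.40 q3 -0.43 q7 -0.82 pos [479.5 121.6  81.1] yaw 1.326 F [-0.8  0.2  1.1] T [0.281 0.014 0.001] w 60.0
```

```bash
python3 -m crank '[[[0,0,0.26],0.1],[[0,0,0.26],0.1],[[0,0,0.26],0.1]]'>/dev/null; python3 st.py; python3 -m crank '[[[0,0,0.26],0.1],[[0,0,0.26],0.1],[[0,0,0.26],0.1]]'>/dev/null; python3 st.py
```

```text
t17.70 q3 -0.36 q7 -1.08 pos [479.6 121.6  80.4] yaw 1.026 F [-0.7  0.9  1.4] T [ 0.106 -0.077 -0.001] w 59.9
t18.00 q3 -0.29 q7 -1.34 pos [479.7 121.6  79.6] yaw 0.726 F [ 0.1 -0.2  0.8] T [ 0.136 -0.162  0.002] w 59.9
```

```bash
for i in 1 2; do :; done
python3 -m crank '[[[0,0,0.26],0.1],[[0,0,0.26],0.1],[[0,0,0.26],0.1]]'>/dev/null; python3 st.py; python3 -m crank '[[[0,0,0.26],0.1],[[0,0,0.26],0.1]]'>/dev/null; python3 st.py
```

```text
t18.30 q3 -0.22 q7 -1.61 pos [479.8 121.6  78.9] yaw 0.426 F [-0.4  0.6  0.8] T [ 0.049 -0.159 -0.02 ] w 59.9
t18.50 q3 -0.17 q7 -1.78 pos [479.9 121.6  78.4] yaw 0.226 F [0.2 0.5 1.3] T [ 0.07  -0.253  0.071] w 59.9
```

```bash
python3 -m crank '[[[0,0,0.26],0.1],[[0,0,0.26],0.1]]'>/dev/null; python3 st.py; python3 -m crank '[[[0,0,0.26],0.1],[[0,0,0.26],0.1]]'>/dev/null; python3 st.py
```

```text
t18.70 q3 -0.12 q7 -1.96 pos [479.9 121.4  77.8] yaw 0.026 F [1.7 0.8 1. ] T [-0.03  -0.169  0.006] w 59.7
t18.90 q3 -0.07 q7 -2.13 pos [480.1 121.4  77.4] yaw 6.109 F [ 1.  -1.5  0.2] T [-0.025 -0.272 -0.031] w 59.9
```

```bash
python3 -m crank '[[[0,0,0.28],0.1],[[0,0,0.28],0.1]]'>/dev/null; python3 st.py; python3 -m crank '[[[0,0,0.28],0.1],[[0,0,0.28],0.1]]'>/dev/null; python3 st.py
```

```text
t19.10 q3 -0.03 q7 -2.31 pos [480.  121.2  76.8] yaw 5.909 F [ 1.1 -1.3  1.4] T [-0.146 -0.208  0.026] w 60.1
t19.30 q3 0.02 q7 -2.48 pos [480.2 121.1  76.3] yaw 5.709 F [ 1.2 -0.8  2.7] T [-0.225 -0.238 -0.028] w 59.7
```

```bash
python3 -m crank '[[[0,0,0],0],[[0,0,0],0],[[0,0,0],0]]' 76 >/dev/null; python3 st.py; python3 -m crank '[[[0,0,0],-0.149],[[0,0,0],-0.149],[[0,0,0],-0.149],[[0,0,0],-0.149],[[0,0,0],-0.149],[[0,0,0],-0.149],[[0,0,0],-0.149],[[0,0,0],-0.149]]' >/dev/null;python3 -m crank '[[[0,0,0],-0.149],[[0,0,0],-0.149],[[0,0,0],-0.149],[[0,0,0],-0.149],[[0,0,0],-0.149],[[0,0,0],-0.149],[[0,0,0],-0.149],[[0,0,0],-0.149]]'>/dev/null; python3 st.py; python3 -m crank '[[[0,0,0],0],[[0,0,0],0],[[0,0,0],0],[[0,0,0],0]]' 50 25 >/dev/null; python3 st.py
python3 - <<'E'
from h import *
d=bot.get_image("side"); crop(d,290,230,100,75,8,"pics/s7.png")
E
```

```text
t19.60 q3 0.02 q7 -2.47 pos [479.1 121.2  75.7] yaw 5.715 F [ 0.3 -0.8  0.7] T [ 0.069  0.026 -0.028] w 75.4
t21.20 q3 -0.55 q7 -0.40 pos [479.3 120.9  75.8] yaw 1.821 F [1.1 0.5 0.8] T [-0.034 -0.115 -0.008] w 75.7
t21.60 q3 -0.54 q7 -0.41 pos [479.4 120.9  75.9] yaw 1.812 F [ 0.8 -0.7 -0.3] T [-0.186 -0.229 -0.003] w 59.9
```

View pics/s7.png

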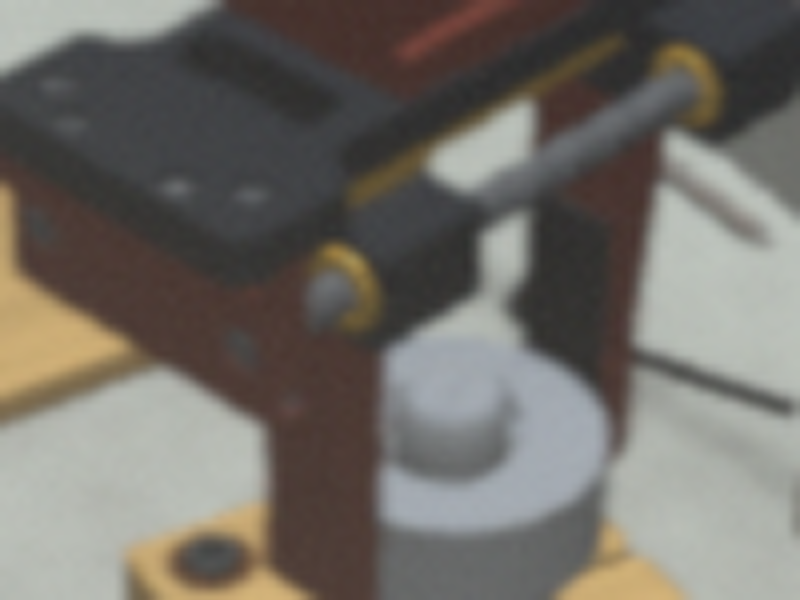

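```bash
python3 -m crank '[[[0,0,0.5],0.1],[[0,0,0.25],0.1]]'>/dev/null; python3 st.py; python3 -m crank '[[[0,0,0.25],0.1]]'>/dev/null; python3 st.py;python3 -m crank '[[[0,0,0.25],0.1]]'>/dev/null; python3 st.py
```

```text
t21.85 q3 -0.50 q7 -0.58 pos [479.7 121.4  75.3] yaw 1.609 F [1.2 0.5 1.2] T [ 0.053 -0.251 -0.014] w 60.4
t21.95 q3 -0.47 q7 -0.67 pos [479.8 121.5  75.1] yaw 1.509 F [1.1 0.2 0.4] T [ 0.022 -0.276 -0.047] w 60.5
t22.05 q3 -0.45 q7 -0.76 pos [479.8 121.5  74.9] yaw 1.409 F [-0.1  0.7  2. ] T [ 0.094 -0.243  0.039] w 60.0
```

```bash
python3 -m crank '[[[0,0,0.25],0.1]]'>/dev/null; python3 st.py; python3 -m crank '[[[0,0,0.25],0.1]]'>/dev/null; python3 st.py;python3 -m crank '[[[0,0,0.25],0.1]]'>/dev/null; python3 st.py
```

```text
t22.15 q3 -0.42 q7 -0.84 pos [479.9 121.7  74.8] yaw 1.309 F [0.8 2.4 3.7] T [ 0.173 -0.228  0.04 ] w 60.1
t22.25 q3 -0.40 q7 -0.93 pos [480.2 122.   74.8] yaw 1.210 F [1.1 1.3 4.2] T [ 0.207 -0.258  0.112] w 60.5
t22.35 q3 -0.38 q7 -1.02 pos [480.5 122.1  74.7] yaw 1.110 F [1.1 0.2 5.8] T [ 0.114 -0.345  0.082] w 60.2
```

```bash
python3 -m crank '[[[0,0,0.25],0.1]]'>/dev/null; python3 st.py; python3 -m crank '[[[0,0,0.25],0.1]]'>/dev/null; python3 st.py
```

```text
t22.45 q3 -0.35 q7 -1.10 pos [480.7 121.9  74.7] yaw 1.010 F [-0.4 -0.9  8.6] T [-0.233 -0.176  0.151] w 60.6
t22.55 q3 -0.33 q7 -1.19 pos [480.9 121.6  74.7] yaw 0.910 F [-1.  -1.3 11. ] T [-0.503 -0.15   0.229] w 60.2
```

```bash
python3 -m crank '[[[0,0,-0.45],-0.1],[[0,0,-0.4],-0.1],[[0,0,-0.4],-0.1],[[0,0,-0.4],-0.1]]'>/dev/null; python3 st.py; python3 -m crank '[[[0,0,-0.25],-0.1],[[0,0,-0.25],-0.1],[[0,0,-0.25],-0.1],[[0,0,-0.25],-0.1]]'>/dev/null; python3 st.py
```

```text
t22.95 q3 -0.42 q7 -0.83 pos [479.2 121.   75. ] yaw 1.317 F [-0.4  0.2 -1.5] T [-0.081 -0.099 -0.022] w 60.6
t23.35 q3 -0.52 q7 -0.49 pos [479.1 121.   75.8] yaw 1.717 F [-0.1 -0.5 -2.1] T [-0.083 -0.2    0.046] w 60.3
```

```bash
python3 -m crank '[[[0,0,-0.3],-0.12],[[0,0,-0.3],-0.12],[[0,0,-0.3],-0.12],[[0,0,-0.3],-0.12],[[0,0,-0.3],-0.12],[[0,0,-0.3],-0.12],[[0,0,-0.3],-0.12],[[0,0,-0.3],-0.12]]'>/dev/null; python3 st.py
```

```text
t24.15 q3 -0.75 q7 0.34 pos [479.2 121.   78.2] yaw 2.678 F [ 0.5  0.7 -2.4] T [-0.006 -0.225  0.055] w 60.0
```

```bash
python3 -m crank '[[[0,0,-0.3],-0.12],[[0,0,-0.3],-0.12],[[0,0,-0.3],-0.12],[[0,0,-0.3],-0.12],[[0,0,-0.3],-0.12],[[0,0,-0.3],-0.12],[[0,0,-0.3],-0.12],[[0,0,-0.3],-0.12]]'>/dev/null; python3 st.py
```

```text
t24.95 q3 -0.98 q7 1.16 pos [479.3 121.1  80.7] yaw 3.638 F [ 0.4 -1.5 -1.7] T [ 0.158 -0.225 -0.078] w 60.5
```

```bash
python3 -m crank '[[[0,0,-0.3],-0.11],[[0,0,-0.3],-0.11],[[0,0,-0.3],-0.11],[[0,0,-0.3],-0.11],[[0,0,-0.3],-0.11],[[0,0,0],0],[[0,0,0],0]]'>/dev/null; python3 st.py
python3 -m crank '[[[0,0,0],0],[[0,0,0],0],[[0,0,0],0],[[0,0,0],0],[[0,0,0],0]]' 87.5 >/dev/null; python3 st.py
```

```text
t25.65 q3 -1.11 q7 1.62 pos [479. 121.  82.] yaw 4.180 F [-0.6  0.3 -2.1] T [ 0.154 -0.039  0.001] w 60.3
t26.15 q3 -1.11 q7 1.62 pos [479.4 121.1  82.3] yaw 4.184 F [ 0.2  0.8 -0.1] T [ 0.114 -0.061 -0.005] w 87.5
```

```bash
python3 -m crank '[[[0,0,-8],0],[[0,0,-20],0],[[0,0,-30],0],[[0,0,-40],0],[[0,0,-40],0],[[0,0,-30],0],[[0,0,0],0],[[0,0,0],0]]'
python3 - <<'E'
from h import *
d=bot.get_image("side"); crop(d,225,210,170,125,4.6,"pics/s8.png")
d=bot.get_image("top"); cv2.imwrite("pics/t8.png",d["img"][:,:,::-1])
E
```

```text
time: 26.95
position: [479.5, 120.9, 250.8]
ee_rot: [0.0, -0.498, 0.867, -0.001]
contact_force: [0.0, -0.6, -0.3]
grip_width: 87.5
```

View pics/s8.png

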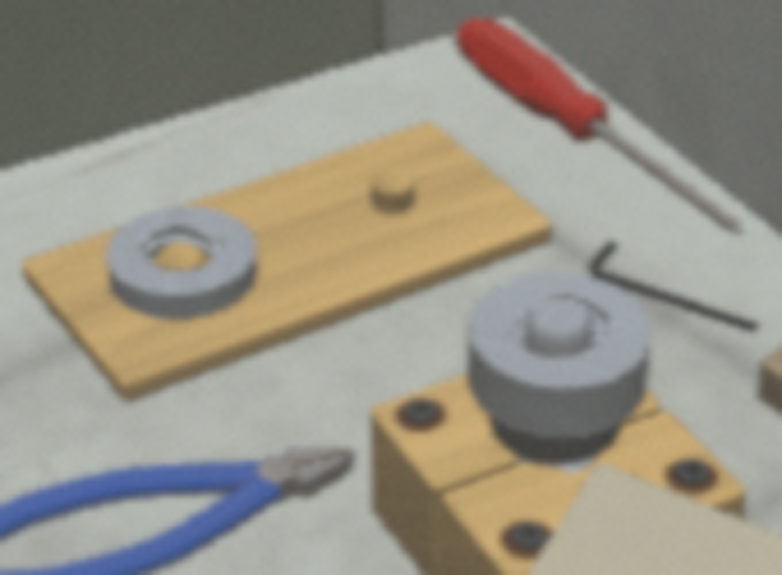

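View pics/t8.png

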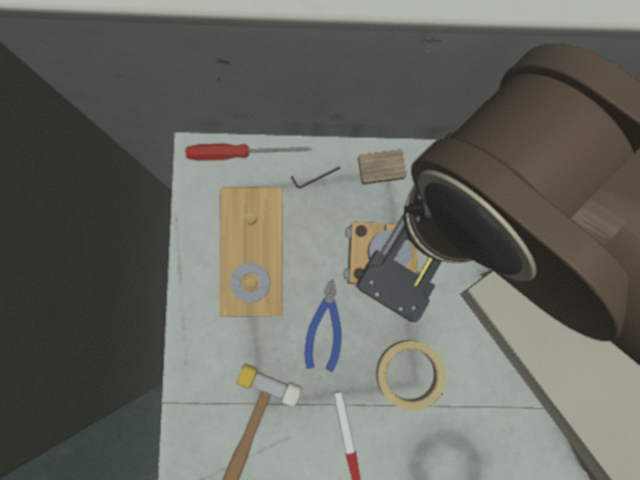

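Run:
```python
from h import *
d=bot.get_image("side")
S=lambda x,y:(225+(x+.5)/4.6-.5,210+(y+.5)/4.6-.5)
for z in(95,98,101,104): 
    th=np.linspace(0,2*np.pi,360);q=(proj(d,np.stack([480+30*np.cos(th),121.7+30*np.sin(th),z+0*th],1))-[225,210]+.5)*4.6-.5
    print(z,q.min(0),q.max(0))
```

```text
95 [466.92929196 290.97745235] [649.22576521 403.33182621]
98 [467.01407541 283.87769539] [649.71560426 396.01834848]
101 [467.09913616 276.74737772] [650.20716717 388.67059962]
104 [467.18447495 269.58634201] [650.70045969 381.28838303]
```

```bash
python3 st.py; python3 -c "
from bench import bot
print(bot.hand_in())"
```

```text
t27.10 q3 -1.32 q7 1.82 pos [478.8 120.6 249.3] yaw 4.184 F [-0.  -1.3  0.3] T [ 0.116 -0.051  0.023] w 87.3
the job is handed in; nothing more can be done
None
```

I screwed the thick GO gauge down onto the black collar, backed it off about half a turn, let go and handed the job in at about 27 s of the 72 s allowed. The job gives no verdict.

- **Landing:** The gauge followed the thread down from rest, with one regrasp on the way. It stopped descending with its underside about 71 mm above the bench. I kept turning about 0.4 rad (the thin margin I allowed), and the turning moment rose to about 0.23 Nm and the upward force to about 11 N. I took that as snug on the collar and stopped there.
- **Back-off:** I turned it back 3.27 rad from the tightest point, or about 2.9 rad from where the gauge first touched the collar. The gripper rose about 7.4 mm as it went. Half a turn is 3.14 rad, or 8 mm.
- **Final check:** The last side image shows the gauge level on the spindle, with its underside at about 78 mm. That agrees with the gripper reading of about 78.6 mm. The thin gauge, cutters and sanding block look unmoved, and the open gripper was well clear at 250 mm.
- **Rough spots:**
  - When I first set the gauge on the thread, I pressed too far, and the force reached about 33 N before I eased off.
  - The two cameras disagreed by 2–3 mm on the spindle's position. I relied mostly on the side camera and on feel, and the gauge went over the tip without any contact force.

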